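Put the paint rows in order under the bench shelf

TASK

Under the low shelf one bay is for spray cans and the other for short tins - you can tell which is which by the two of that kind standing in each - but one tin has been put into the spray-can bay and a spray can has been left out on the bench. Move the stray tin to the free ring in the tins' bay and stand the left-out spray can on the ring where that tin was, so that each bay holds a neat row of three of one kind, all upright and centred on their rings. Do not tip any can or tin over, and leave everything else on the bench where it is.

Things in the scene. Friction and masses are not known exactly. Their poses are not given: they have to be found in the camera images.
- spray_1: spray can, 50 mm diameter, 137 mm tall: straight grey metal body up to 105 mm, then a 34 mm wide cap; about 0.22 kg. Origin at the centre of its underside, z up along its axis. All three spray cans are alike
- spray_2: spray can, 50 mm diameter, 137 mm tall: straight grey metal body up to 105 mm, then a 34 mm wide cap; about 0.22 kg. Origin at the centre of its underside, z up along its axis. All three spray cans are alike
- spray_3: spray can, 50 mm diameter, 137 mm tall: straight grey metal body up to 105 mm, then a 34 mm wide cap; about 0.22 kg. Origin at the centre of its underside, z up along its axis. All three spray cans are alike
- tin_1: short round paint tin with a flat lid, 56 mm diameter, 85 mm tall, about 0.32 kg. Origin at the centre of its underside, z up along its axis. All three tins are alike
- tin_2: short round paint tin with a flat lid, 56 mm diameter, 85 mm tall, about 0.32 kg. Origin at the centre of its underside, z up along its axis. All three tins are alike
- tin_3: short round paint tin with a flat lid, 56 mm diameter, 85 mm tall, about 0.32 kg. Origin at the centre of its underside, z up along its axis. All three tins are alike
- row_one_ring0 (a point): centre, at bench height, of the left-hand (+y) of the three 72 mm printed rings on the flat liner row_one, which lies in one of the two bays under the riser shelf (which bay varies). The rings of a row are 95 mm apart along the frame's y; the frame's x points square into the shelf, away from the robot. The rings are only printed, not raised
- row_one_ring1 (a point): centre, at bench height, of the middle of the three 72 mm printed rings on the flat liner row_one, which lies in one of the two bays under the riser shelf (which bay varies). The rings of a row are 95 mm apart along the frame's y; the frame's x points square into the shelf, away from the robot. The rings are only printed, not raised
- row_one_ring2 (a point): centre, at bench height, of the right-hand (-y) of the three 72 mm printed rings on the flat liner row_one, which lies in one of the two bays under the riser shelf (which bay varies). The rings of a row are 95 mm apart along the frame's y; the frame's x points square into the shelf, away from the robot. The rings are only printed, not raised
- row_two_ring0 (a point): centre, at bench height, of the left-hand (+y) of the three 72 mm printed rings on the flat liner row_two, which lies in one of the two bays under the riser shelf (which bay varies). The rings of a row are 95 mm apart along the frame's y; the frame's x points square into the shelf, away from the robot. The rings are only printed, not raised
- row_two_ring1 (a point): centre, at bench height, of the middle of the three 72 mm printed rings on the flat liner row_two, which lies in one of the two bays under the riser shelf (which bay varies). The rings of a row are 95 mm apart along the frame's y; the frame's x points square into the shelf, away from the robot. The rings are only printed, not raised
- row_two_ring2 (a point): centre, at bench height, of the right-hand (-y) of the three 72 mm printed rings on the flat liner row_two, which lies in one of the two bays under the riser shelf (which bay varies). The rings of a row are 95 mm apart along the frame's y; the frame's x points square into the shelf, away from the robot. The rings are only printed, not raised
- riser: fixed low shelf over both bays, open front and back, 710 mm wide. Origin on the bench mid-way along the line of rings, x into the shelf (away from the robot), y to the left; bays at y = +175 and -175 mm. Boards span x = +5 to +100 mm, so over the back half of the rows; underside 175 mm (brackets 165), top 191, small things on it up to 221. Posts at x = +88, y = -345, 0, +345 mm
- cup: open white plastic mixing cup, 80 mm across the rim, 90 mm tall, a bystander. Origin at the centre of its underside
- plaque_1: carved wooden plaque lying flat, 161 x 62 x 26 mm, one end round, a bystander. Origin at its underside, the plaque reaching from x = -75 to +86 mm
- plaque_2: carved wooden plaque lying flat, 161 x 62 x 26 mm, one end round, a bystander. Origin at its underside, the plaque reaching from x = -75 to +86 mm
- palette: flat round palette, 140 mm diameter, 9 mm thick, a bystander. Origin at the centre of its underside
There are look-alikes about, which are no part of the job. Leave any yellow look-alike of the tin_3 alone.

How it is judged:
By the outcome, as a careful person would: the job done as asked, in the order asked, and still so for the second after the job is handed in, with the robot touching nothing.
It also fails if it takes over 62 s, if anything falls off the work surface, if the arm or the gripper's body presses on something with over 40 N, if the wrist force passes 120 N, or if a joint passes its speed limit or range.

ROBOT

A 7-joint arm with a two-finger parallel gripper is mounted at the origin on the work surface. World frame = base frame: x ahead of the robot, y to its left, z up, the work surface at z = 0. Lengths are in m, angles in rad, forces in N, time in s.
With the tool pointing down it reaches from about 0.35 to 0.9 m from the base axis. Payload 19.9 kg.
Tool frame: the origin (TCP) lies between the finger pads; the fingertips stand 19 mm ahead of it and the grasp point (between the pads) is the TCP; z points along the fingers, y is the direction in which the jaws open and shut (so a half turn about z gives the same grasp; the last joint's range is limited). The gripper opens to 94 mm and grips with 3 to 60 N. Pads are 16 mm wide; open, the fingers measure 119 mm over their backs; the gripper's body (75 mm by 177 mm) begins 78 mm behind the grasp point.
Start: joints at [-1.294, 0.417, -0.01, 1.614, 0.005, 1.111, -0.053], TCP at [0.195, 0.594, 0.224] pointing down, gripper open.
Joint ranges: [-2.81, 2.81], [-0.39, 2.02], [-1.27, 1.25], [0.06, 2.57], [-1.19, 4.33], [0.19, 2], [-2.82, 2.82]. Speed limits (rad/s): [1.89, 1.89, 2.39, 2.39, 3.01, 3.01, 3.01].

INTERFACE

Orientations are given as a 3x3 rotation matrix whose columns are the frame's x, y, z axes.
In Python, from rig import robot gives the robot as it stands. Calls block until the motion is done:
- robot.move_ptp(position, orientation): joint-space move of the TCP to a pose.
- robot.move_linear(position, velocity=0.15, frame=None, threshold=None): straight line of the TCP; frame=None keeps the orientation; velocity is the mean speed in m/s. With threshold (N) it stops when the force on the tool has changed by that much, and returns True; else False.
- robot.goto_joints(angles): joint-space move.
- robot.gripper_to(opening): finger opening in m; the grip force is fixed at half the most; returns when the fingers have stopped.
- robot.pause(seconds).
- robot.ik(position, orientation): joint angles nearest the present ones, or None.
- robot.get_state(): the state.
- robot.grab_frame(name): name is "side" or "top"; returns the picture (400x640x3 uint8, red, green, blue); there is no depth.
- robot.camera_info(name): a dict with "fx", "fy", "cx", "cy" (pixels), "rvec" (rotation vector, rad) and "tvec" (3), from world to camera coordinates, as OpenCV has them. Camera axes: x right, y down, z forward; pixel columns grow to the right and rows downward; lengths in m; the calibration is good to about 2 mm. A picture is of the moment at which its call begins. camera_info takes no time and is no camera call.
A pose or a line that the arm cannot do raises robot.PlanningError and nothing moves.
- robot.sign_off(): hands the job in, once; it reports no verdict.
The state is a dict: "time": time; "qpos": joint angles; "joint_vel": joint speeds; "effort": joint torques, N m; "ee_pos": TCP position; "tool_rot": TCP orientation; "force": force on the tool from outside, world axes, zero at the start; "moment": the same for the moment, N m; "opening": finger opening in m.
Only numpy, scipy, OpenCV 4.12 (cv2) and the standard library are available. Lean on these libraries where they do the work, as an engineer would, in place of code of your own. Each camera call takes 0.05 s, during which the arm holds its last target. There are 200 camera calls.

## Working session

There is one attempt and no reset: what is moved stays moved. The work goes in short steps, each a Python script; the robot and the scene stay as the last script left them, time stands still between calls to the robot, and variables do not carry over. Pictures are saved under pics/ and viewed, about 8 in all and at most 12, crops included, and the job is handed in when it is done.

```bash
mkdir -p pics; ls
python3 - <<'E'
from rig import robot
import cv2
for n in("side","top"):
    im=robot.grab_frame(n); cv2.imwrite(f"pics/{n}0.png",im[...,::-1])
    print(n,robot.camera_info(n))
print(robot.get_state())
E
```

```text
pics
side {'fx': 428.84293821921676, 'fy': 428.84293821921676, 'cx': 325.3866936979258, 'cy': 197.03475313002707, 'rvec': array([ 2.22180987, -0.82640813,  0.36050281]), 'tvec': array([-0.44564897,  0.27405155,  0.95074067])}
top {'fx': 504.126161219638, 'fy': 504.126161219638, 'cx': 318.5329908365794, 'cy': 201.329693754207, 'rvec': array([ 2.15755875, -2.1147657 ,  0.17408433]), 'tvec': array([-0.05659887,  0.56976601,  1.52845585])}
{'time': 0.1, 'qpos': array([-1.29451089,  0.41790229, -0.01029573,  1.61407754,  0.00470397,
        1.11069404, -0.05299252]), 'joint_vel': array([-0.00114876, -0.00104327, -0.00061688, -0.00244183, -0.00070425,
       -0.00047706,  0.00172081]), 'effort': array([-3.86221782e-04, -8.52580404e+01,  6.38275892e-01, -4.26686919e+01,
       -4.90960339e-02,  1.64117612e-02,  5.73656007e-05]), 'ee_pos': array([0.19520952, 0.59341684, 0.22391067]), 'tool_rot': array([[-9.49932989e-01,  3.12453608e-01, -2.43691968e-04],
       [ 3.12453690e-01,  9.49932435e-01, -1.02931821e-03],
       [-9.01232840e-05, -1.05392578e-03, -9.99999441e-01]]), 'force': array([-0.21273324, -0.07275586,  0.2609662 ]), 'moment': array([-0.01789284,  0.05078864,  0.01824755]), 'opening': 0.0941378426682604}
```

View pics/side0.png

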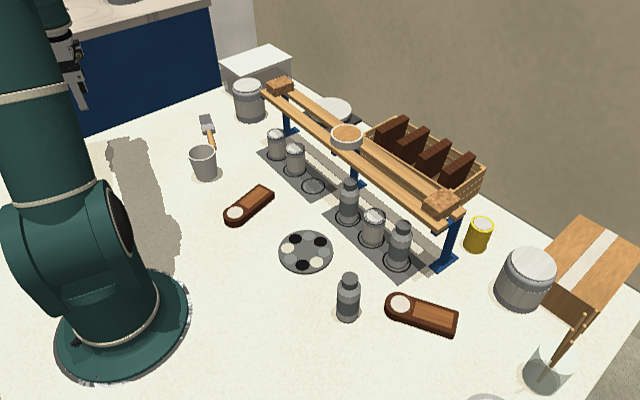

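View pics/top0.png

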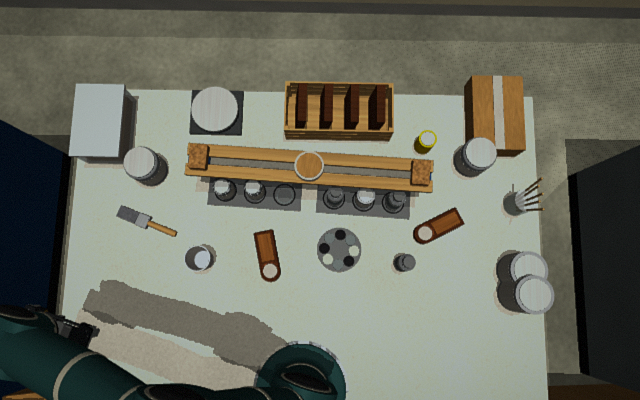

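Candidates (side image):
- **Stray tin:** the grey tin at (373,227), between sprays at (348,203) and (398,245). The other tins are (276,142) and (294,158), in their own bay. The yellow tin at (480,233) and the big grey tins at (248,100) and (525,278) are look-alikes.
- **Spray can left out:** (348,297).
- **Free ring:** (314,186), which is the right-hand ring of the left bay.

A close crop will check this.

Run:
```python
import cv2,numpy as np
s=cv2.imread("pics/side0.png")
a=cv2.resize(s[165:335,295:445],None,fx=3.5,fy=3.5,interpolation=cv2.INTER_CUBIC)
cv2.imwrite("pics/c1.png",a)
t=cv2.imread("pics/top0.png")
b=cv2.resize(t[150:280,200:440],None,fx=3.3,fy=3.3,interpolation=cv2.INTER_CUBIC)
cv2.imwrite("pics/c2.png",b)
```

```text
(no output)
```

View pics/c1.png

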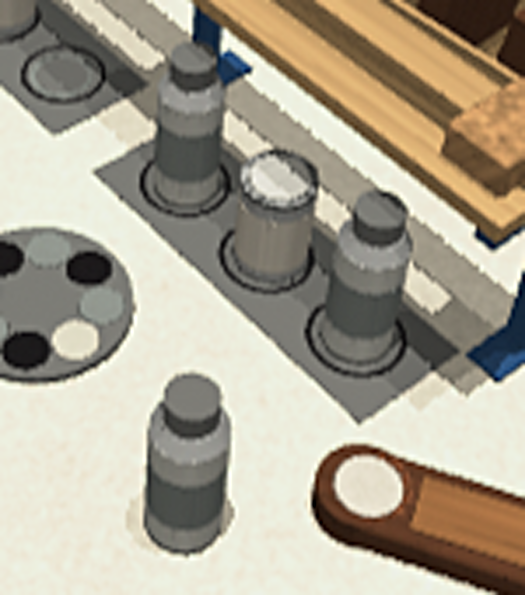

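View pics/c2.png

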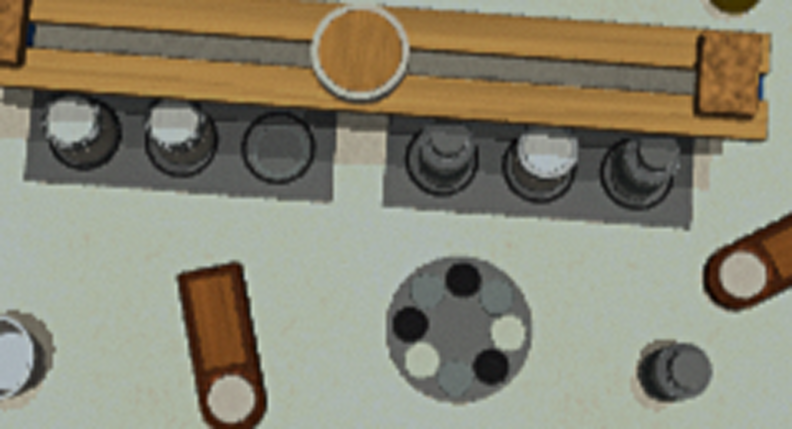

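The crops confirm it: the stray tin's lid is at side (375,216) and the left-out spray's cap is at side (350,277) and top (409,263). Next I'll fit the rings in both views.

```bash
cat > h.py <<'E'
import numpy as np,cv2
from rig import robot
from scipy.optimize import least_squares
def cam(n):
    c=robot.camera_info(n); R=cv2.Rodrigues(c["rvec"])[0]
    return np.array([[c["fx"],0,c["cx"]],[0,c["fy"],c["cy"]],[0,0,1]]),R,np.asarray(c["tvec"]).reshape(3)
def ray(n,uv,z):
    K,R,t=cam(n); uv=np.atleast_2d(uv).astype(float)
    d=(np.linalg.inv(K)@np.c_[uv,np.ones(len(uv))].T).T@R; o=-R.T@t
    return (o+d*((z-o[2])/d[:,2])[:,None])[:,:2]
def proj(n,p):
    K,R,t=cam(n); q=K@(R@np.asarray(p,float)+t); return q[:2]/q[2]
def ringfit(n,im,c,r=.0345):
    """dark pixels (darker than the liner) near a circle guess, on the bench plane -> centre"""
    g=cv2.cvtColor(im,cv2.COLOR_BGR2GRAY); v,u=np.mgrid[0:400,0:640]; P=ray(n,np.c_[u.ravel(),v.ravel()],0)
    for w in(.009,.006,.005):
        d=np.linalg.norm(P-c,axis=1); m=(abs(d-r)<w)&(g.ravel()<60)
        Q=P[m]; s=least_squares(lambda x:np.linalg.norm(Q-x,axis=1)-r,c,loss="soft_l1",f_scale=.001); c=s.x
    return c,m.sum()
E
python3 - <<'E'
from h import *
s=cv2.imread("pics/side0.png");t=cv2.imread("pics/top0.png")
S=lambda x,y:(x/3.5+295-.35,y/3.5+165-.35)
T=lambda x,y:(x/3.3+200-.35,y/3.3+150-.35)
for nm,a,b in[("free",S(63,74),T(279,148)),("s0",S(185,182),T(441.5,159)),("s1",S(267,250),T(539.5,166)),("s2",S(355,332),T(638,173))]:
    for n,im,p in(("side",s,a),("top",t,b)):
        c=ray(n,p,0)[0]; print(nm,n,"hand",c.round(4),"fit",*ringfit(n,im,c))
print("spraycap",ray("side",S(193,392),.137),ray("top",T(690,372),.137))
print("tinlid",ray("side",S(279,180),.085),ray("top",T(547,150),.085))
for nm,p,r in(("plq2",S(368,487),0),("palette",S(55,305),0)): print(nm,ray("side",p,.02))
for th in(30,45,60):
  k=np.radians(th); z=np.array([np.cos(k),0,-np.sin(k)])
  for sg in(1,-1):
    y=np.array([0,sg,0.]);R=np.c_[np.cross(y,z),y,z]
    print(th,sg,[robot.ik(p,R) is not None for p in([.6,-.17,.05],[.5,-.17,.15],[.5,.1,.15],[.6,.1,.05],[.4,-.25,.06],[.4,-.25,.15])])
E
```

```text
free side hand [0.5997 0.068 ] fit [0.60047853 0.06885996] 57
free top hand [0.5985 0.0661] fit [0.59969038 0.06698531] 140
s0 side hand [ 0.5924 -0.091 ] fit [ 0.59213819 -0.09083799] 58
s0 top hand [ 0.5908 -0.0929] fit [ 0.59402313 -0.09313192] 122
s1 side hand [ 0.5913 -0.1827] fit [ 0.58764267 -0.18548844] 54
s1 top hand [ 0.5858 -0.1886] fit [ 0.58772728 -0.18804445] 88
s2 side hand [ 0.5842 -0.2784] fit [ 0.58268296 -0.2806538 ] 72
s2 top hand [ 0.5808 -0.2846] fit [ 0.58235067 -0.28334461] 107
spraycap [[ 0.38837421 -0.30668023]] [[ 0.38266342 -0.30917271]]
tinlid [[ 0.58710487 -0.18898397]] [[ 0.58660863 -0.18797434]]
plq2 [[ 0.48441642 -0.37687254]]
palette [[ 0.42633661 -0.13159194]]
30 1 [True, True, False, True, True, True]
30 -1 [True, True, False, True, True, True]
45 1 [True, True, True, True, True, False]
45 -1 [True, True, True, True, True, False]
60 1 [True, True, True, True, True, True]
60 -1 [True, True, True, False, True, True]
```

```bash
cat >> h.py <<'E'
YAW=-.052
FREE=np.array([.6003,.0680]); S1=np.array([.5878,-.1868])
def rot(yaw,tilt,sg):
    k=np.radians(tilt); c,s=np.cos(yaw),np.sin(yaw)
    z=np.array([c*np.cos(k),s*np.cos(k),-np.sin(k)]); y=sg*np.array([-s,c,0]); return np.c_[np.cross(y,z),y,z]
FX=np.array([np.cos(YAW),np.sin(YAW)])
def pt(c,dx,z): return np.r_[c+FX*dx,z]
E
python3 - <<'E'
from h import *
S=lambda x,y:(x/3.5+295-.35,y/3.5+165-.35)
print("spray base", ray("side",[S(186,525),S(186,551)],0))
for th in(38,42,46,50):
  for sg in(1,-1):
    R=rot(YAW,th,sg); o=[]
    for p in(pt(S1,-.13,.2),pt(S1,-.1,.12),pt(S1,0,.048),pt(S1,0,.075),pt(S1,-.11,.1),pt(FREE,-.11,.1),pt(FREE,0,.048)):
        q=robot.ik(p,R); o.append(None if q is None else q.round(2).tolist())
    print(th,sg,[x is not None for x in o],o[2],o[-1])
c=np.array([.386,-.308])
for yaw in(-.67,-.4,YAW):
  for th in(38,46,54):
    for sg in (1,-1): print(yaw,th,sg,[robot.ik(np.r_[c+d*np.array([np.cos(yaw),np.sin(yaw)]),z],rot(yaw,th,sg)) is not None for d,z in((-.08,.16),(-.05,.12),(0,.07),(0,.13),(0,.2))])
E
```

```text
spray base [[ 0.38577636 -0.31247017]
 [ 0.37312816 -0.32595888]]
38 1 [True, True, True, True, True, False, True] [1.32, 1.0, -1.09, 2.31, 2.76, 0.63, -0.34] [-0.22, 0.6, -0.1, 2.37, 2.69, 0.77, -1.41]
38 -1 [True, True, True, True, True, False, True] [1.32, 1.0, -1.09, 2.31, 2.76, 0.63, 2.8] [0.5, 0.84, -0.91, 2.35, 2.48, 1.03, 2.35]
42 1 [True, True, True, True, True, False, True] [1.3, 0.94, -1.08, 2.28, 2.61, 0.57, -0.27] [-0.06, 0.57, -0.26, 2.34, 2.58, 0.68, -1.23]
42 -1 [True, True, True, True, True, False, True] [1.16, 0.8, -0.91, 2.28, 2.83, 0.5, 2.53] [0.35, 0.69, -0.73, 2.33, 2.42, 0.83, 2.26]
46 1 [False, True, True, True, True, True, True] [1.27, 0.89, -1.08, 2.25, 2.42, 0.51, -0.15] [-0.14, 0.53, -0.15, 2.32, 2.55, 0.53, -1.23]
46 -1 [False, True, True, True, True, True, True] [1.14, 0.76, -0.9, 2.25, 2.65, 0.42, 2.66] [0.2, 0.59, -0.55, 2.3, 2.37, 0.64, 2.21]
50 1 [False, True, True, True, True, True, True] [1.11, 0.73, -0.9, 2.22, 2.4, 0.35, -0.29] [0.64, 0.84, -1.09, 2.26, 2.1, 0.87, -0.41]
50 -1 [False, True, True, True, True, True, True] [0.98, 0.64, -0.72, 2.22, 
[... 173 characters left out ...]
, False, False, True, True]
-0.67 46 -1 [False, False, True, True, True]
-0.67 54 1 [False, False, True, True, True]
-0.67 54 -1 [False, False, True, True, True]
-0.4 38 1 [False, False, False, False, True]
-0.4 38 -1 [False, False, False, False, True]
-0.4 46 1 [False, False, True, True, False]
-0.4 46 -1 [False, False, True, True, False]
-0.4 54 1 [False, True, True, False, True]
-0.4 54 -1 [False, True, True, False, True]
-0.052 38 1 [False, False, True, True, False]
-0.052 38 -1 [False, False, True, True, False]
-0.052 46 1 [True, False, True, False, True]
-0.052 46 -1 [True, False, True, False, True]
-0.052 54 1 [True, True, True, True, False]
-0.052 54 -1 [True, True, True, True, True]
```

Run:
```python
from h import *
q=robot.get_state()["qpos"].copy(); q[1]=-.3; robot.goto_joints(q)
robot.goto_joints([.33,-.3,0,2.25,3.1,.5,-1.5])
s=robot.get_state(); print(s["time"],s["ee_pos"],s["tool_rot"].round(2).tolist())
for th in(42,46,50):
  for sg in(1,-1):
    R=rot(YAW,th,sg); print(th,sg)
    for p in(pt(S1,-.1,.12),pt(S1,0,.048),pt(S1,0,.075),pt(S1,-.11,.1),pt(FREE,-.11,.1),pt(FREE,0,.048),np.array([.386,-.308,.07]),np.array([.386,-.308,.12])):
        q=robot.ik(p,R); print(None if q is None else q.round(2).tolist())
```

```text
4.5833 [ 0.55653572 -0.2285831   0.63267693] [[0.1, 0.35, 0.93], [-0.07, 0.94, -0.34], [-0.99, -0.03, 0.12]]
42 1
[0.06, 0.32, 0.48, 2.51, 3.93, 0.64, -2.04]
[0.04, 0.61, 0.39, 2.32, 3.74, 0.71, -2.01]
[0.03, 0.54, 0.4, 2.32, 3.8, 0.65, -2.06]
[0.09, 0.38, 0.46, 2.54, 3.88, 0.71, -1.98]
None
[0.49, 0.78, -0.9, 2.33, 2.38, 0.91, -0.74]
[0.1, 0.88, 1.09, 2.47, 4.26, 1.42, -2.14]
None
42 -1
[-0.44, 0.55, 1.09, 2.53, 4.08, 0.92, 0.81]
[-0.49, 1.01, 1.08, 2.33, 3.89, 1.12, 0.58]
[-0.49, 0.9, 1.08, 2.33, 3.96, 1.04, 0.6]
[-0.42, 0.66, 1.08, 2.55, 4.03, 1.03, 0.84]
None
[-1.18, 1.0, 1.08, 2.37, 3.6, 0.7, 0.32]
[0.1, 0.87, 1.08, 2.47, 4.27, 1.4, 1.01]
None
46 1
[0.04, 0.28, 0.47, 2.48, 4.04, 0.51, -2.16]
[0.07, 0.57, 0.34, 2.29, 3.82, 0.57, -2.06]
[0.03, 0.51, 0.39, 2.29, 3.91, 0.53, -2.16]
[0.11, 0.33, 0.4, 2.5, 3.95, 0.57, -2.06]
[0.46, 0.42, -0.94, 2.52, 2.17, 0.73, -0.85]
[0.52, 0.76, -0.93, 2.3, 2.26, 0.83, -0.64]
[0.02, 0.88, 1.16, 2.46, 4.32, 1.36, -2.22]
None
46 -1
[-0.47, 0.49, 1.09, 2.49, 4.19, 0.78, 0.72]
[-0.5, 0.95, 1.08, 2.3, 4.0, 1.02, 0.53]
[-0.5, 0.84, 1.08, 2.3, 4.08, 0.94, 0.53]
[-0.44, 0.59, 1.09, 2.52, 4.13, 0.89, 0.76]
[-1.21, 0.43, 0.91, 2.57, 3.09, 0.4, 1.1]
[-1.16, 0.94, 1.08, 2.34, 3.75, 0.62, 0.24]
[1.47, 0.48, -0.55, 2.41, 4.32, 0.4, 1.31]
None
50 1
[0.02, 0.25, 0.48, 2.44, 4.22, 0.41, -2.35]
[0.09, 0.54, 0.31, 2.25, 3.93, 0.45, -2.17]
[-0.05, 0.5, 0.48, 2.25, 4.1, 0.47, -2.37]
[0.08, 0.3, 0.42, 2.47, 4.1, 0.46, -2.21]
[0.38, 0.35, -0.83, 2.49, 2.07, 0.57, -0.77]
[0.5, 0.71, -0.91, 2.26, 2.13, 0.73, -0.54]
None
None
50 -1
[-0.35, 0.35, 0.9, 2.45, 4.3, 0.56, 0.66]
[-0.5, 0.91, 1.08, 2.27, 4.13, 0.94, 0.45]
[-0.5, 0.81, 1.08, 2.26, 4.21, 0.86, 0.43]
[-0.47, 0.53, 1.09, 2.48, 4.25, 0.77, 0.66]
[-1.34, 0.49, 1.1, 2.53, 3.57, 0.31, 0.63]
[-1.14, 0.9, 1.09, 2.31, 3.94, 0.56, 0.12]
None
None
```

```bash
cat >> h.py <<'E'
R46=rot(YAW,46,1)
def show(tag):
    s=robot.get_state(); print(tag,round(s["time"],2),s["ee_pos"].round(4),"F",s["force"].round(1),"op",round(s["opening"],4),"q",s["qpos"].round(2).tolist())
def snap(name,cam="side"):
    im=robot.grab_frame(cam)[...,::-1]; cv2.imwrite(f"pics/{name}.png",im); return im
E
python3 - <<'E'
from h import *
q=np.array(robot.ik(pt(S1,-.1,.12),R46)); h=q.copy(); h[1]=-.3
robot.goto_joints(h); show("high")
robot.goto_joints(q); show("pre")
robot.gripper_to(.074)
robot.move_linear(pt(S1,0,.048),velocity=.08); show("at")
snap("tin_at")
E
```

```text
high 5.52 [ 0.5004 -0.1821  0.4191] F [-1.1  0.3  0.4] op 0.0938 q [0.04, -0.3, 0.47, 2.48, 4.04, 0.51, -2.16]
pre 6.66 [ 0.4885 -0.1818  0.1209] F [ 0.3 -0.3  0.4] op 0.0937 q [0.04, 0.28, 0.47, 2.48, 4.04, 0.51, -2.16]
at 8.88 [ 0.5876 -0.1869  0.0483] F [-0.1  0.3 -0.3] op 0.0739 q [0.0, 0.59, 0.43, 2.29, 3.85, 0.61, -2.13]
```

View pics/tin_at.png

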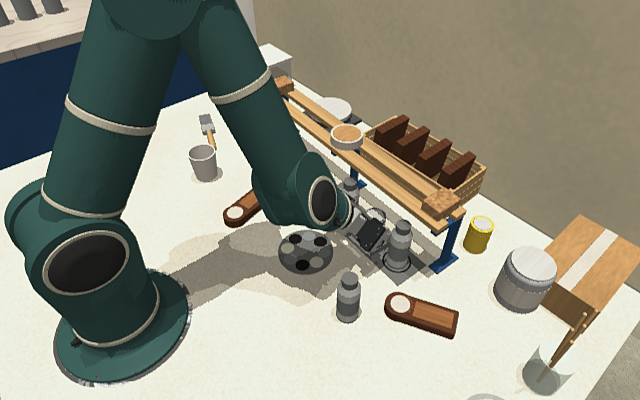

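The gripper straddles the tin between the two sprays at about (372,235), with no contact force. Gripping and pulling out now.

Run:
```python
from h import *
robot.gripper_to(.04); show("grip")
robot.move_linear(pt(S1,0,.068),velocity=.08); show("lift")
robot.move_linear(pt(S1,-.095,.1),velocity=.12); show("out")
for d,z,th in((-.095,.1,46),(-.085,.1,46),(-.085,.1,42),(-.085,.09,50)):
  for f in(.33,.67,1):
    q=robot.ik(pt(S1+(FREE-S1)*f,d,z),rot(YAW,th,1)); print(d,th,f,None if q is None else q.round(2).tolist())
```

```text
grip 9.36 [ 0.5878 -0.1868  0.0481] F [-1.5  1.5  3.8] op 0.0553 q [0.0, 0.59, 0.43, 2.29, 3.85, 0.61, -2.13]
lift 9.76 [ 0.5877 -0.1868  0.0681] F [-0.8  0.2 -3.8] op 0.0551 q [0.01, 0.53, 0.42, 2.29, 3.9, 0.56, -2.16]
out 10.74 [ 0.4935 -0.1819  0.1   ] F [ 0.6  0.1 -5.1] op 0.0557 q [0.03, 0.35, 0.48, 2.48, 3.97, 0.57, -2.11]
-0.095 46 0.33 [-0.22, 0.31, 0.46, 2.55, 3.6, 0.51, -1.95]
-0.095 46 0.67 [-0.53, 0.3, 0.46, 2.56, 3.14, 0.45, -1.76]
-0.095 46 1 [-0.84, 0.33, 0.5, 2.53, 2.72, 0.41, -1.59]
-0.085 46 0.33 [-0.22, 0.32, 0.46, 2.52, 3.6, 0.5, -1.96]
-0.085 46 0.67 [-0.52, 0.31, 0.46, 2.54, 3.16, 0.44, -1.78]
-0.085 46 1 [-0.83, 0.34, 0.51, 2.51, 2.75, 0.4, -1.61]
-0.085 42 0.33 [-0.21, 0.37, 0.45, 2.56, 3.53, 0.64, -1.89]
-0.085 42 0.67 [-0.1, 0.32, -0.01, 2.57, 2.92, 0.59, -1.49]
-0.085 42 1 [-0.8, 0.37, 0.45, 2.54, 2.74, 0.54, -1.63]
-0.085 50 0.33 [-0.21, 0.32, 0.44, 2.49, 3.69, 0.4, -2.05]
-0.085 50 0.67 [-0.52, 0.32, 0.48, 2.51, 3.24, 0.34, -1.85]
-0.085 50 1 [-0.84, 0.35, 0.54, 2.48, 2.8, 0.3, -1.65]
```

Run:
```python
from h import *
robot.move_linear(pt(S1,-.085,.1),velocity=.1)
robot.move_linear(pt(FREE,-.085,.1),velocity=.18); show("front")
robot.move_linear(pt(FREE,0,.066),velocity=.12); show("in")
robot.move_linear(pt(FREE,0,.0485),velocity=.05,threshold=4); show("down")
robot.gripper_to(.076); show("rel")
robot.move_linear(pt(FREE,-.1,.13),velocity=.12); show("back")
c=np.array([.386,-.31])
for yaw in(-.052,-.3,-.5,-.67):
  for th in(46,52,58):
    for sg in(1,):
      R=rot(yaw,th,sg); o=[robot.ik(p,R) for p in(np.r_[c,.07],np.r_[c,.09],np.r_[c-.05*R[:2,2],.07-.05*R[2,2]],np.r_[c-.1*R[:2,2],.07-.1*R[2,2]])]
      print(yaw,th,[None if q is None else q.round(2).tolist() for q in o])
im=snap("tin_in"); cv2.imwrite("pics/tin_in_c.png",cv2.resize(im[100:320,230:450],None,fx=2.7,fy=2.7,interpolation=cv2.INTER_CUBIC))
```

```text
front 12.56 [0.5152 0.0717 0.1   ] F [-0.5 -0.8 -2.9] op 0.0556 q [-0.91, 0.36, 0.6, 2.51, 2.83, 0.39, -1.71]
in 13.47 [0.5996 0.0679 0.066 ] F [ 0.4  1.  -4.4] op 0.0555 q [-0.69, 0.53, 0.46, 2.33, 2.99, 0.4, -1.83]
down 13.87 [0.5999 0.0684 0.0479] F [0.7 0.1 3.5] op 0.0552 q [-0.66, 0.57, 0.44, 2.33, 3.0, 0.44, -1.85]
rel 14.4 [0.5995 0.0683 0.048 ] F [-0.6  0.1 -0.4] op 0.0759 q [-0.66, 0.57, 0.44, 2.33, 3.0, 0.44, -1.85]
back 15.64 [0.5005 0.0733 0.13  ] F [-0.5  0.9 -0.4] op 0.0755 q [-1.11, 0.25, 0.78, 2.54, 2.69, 0.31, -1.54]
-0.052 46 [[1.47, 0.48, -0.55, 2.41, 4.33, 0.4, -1.84], None, None, [2.23, 0.41, -1.19, 2.45, -1.11, 0.32, -2.59]]
-0.052 52 [None, None, [1.87, 0.41, -0.98, 2.39, -1.09, 0.21, -2.72], [1.91, 0.21, -0.9, 2.4, -1.07, 0.44, -2.76]]
-0.052 58 [[1.87, 0.7, -1.19, 2.33, 1.17, 0.25, 1.31], [1.9, 0.64, -1.22, 2.32, 0.93, 0.25, 1.53], [1.09, 0.22, -0.19, 2.36, -1.15, 0.41, -2.81], [-0.03, 0.16, 1.09, 2.4, -1.14, 0.67, -2.8]]
-0.3 46 [[0.24, 0.5, 0.69, 2.53, 4.04, 0.82, -2.09], [0.16, 0.44, 0.77, 2.53, 4.11, 0.78, -2.16], [0.92, 0.24, -0.01, 2.57, 4.06, 0.52, -1.
[... 427 characters left out ...]
4], [-0.06, 0.38, 0.84, 2.52, 4.02, 0.49, -2.36], [0.21, 0.18, 0.54, 2.57, 3.9, 0.32, -2.17], None]
-0.5 58 [[0.1, 0.36, 0.64, 2.46, 4.17, 0.34, -2.51], [0.23, 0.27, 0.49, 2.45, 4.27, 0.24, -2.58], [1.8, 0.35, -1.21, 2.45, 1.6, 0.22, 0.24], None]
-0.67 46 [[0.75, 0.37, -0.19, 2.57, 2.92, 0.57, -1.41], [0.58, 0.3, -0.01, 2.57, 2.99, 0.5, -1.51], None, None]
-0.67 52 [[-0.06, 0.42, 0.72, 2.53, 3.59, 0.43, -2.2], [-0.13, 0.35, 0.8, 2.53, 3.66, 0.36, -2.24], [0.58, 0.15, -0.01, 2.57, 2.88, 0.24, -1.39], None]
-0.67 58 [[0.03, 0.35, 0.62, 2.47, 3.83, 0.23, -2.39], [-0.08, 0.31, 0.74, 2.46, 4.09, 0.19, -2.64], [1.43, 0.22, -0.9, 2.46, 1.7, 0.21, -0.15], [-0.52, -0.15, 1.06, 2.53, 1.0, 0.22, 0.54]]
```

View pics/tin_in_c.png

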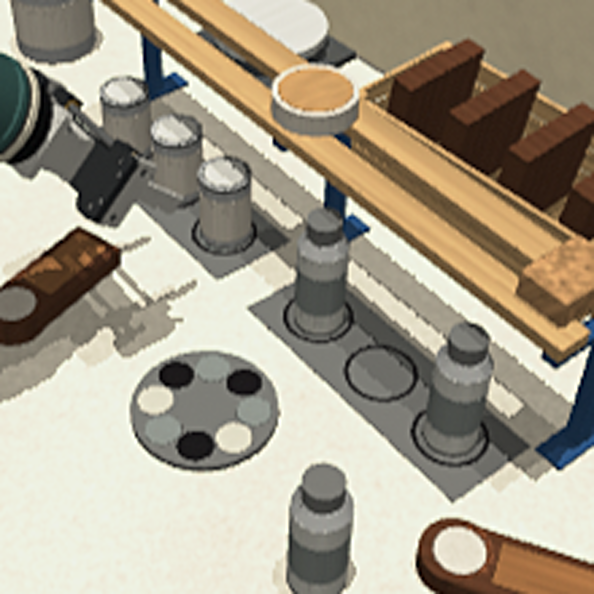

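The tin stands in its ring with no visible gap error: crop (224,235), side (313,187). The middle spray ring is now clear. I'll refit the rings and plan the spray pick.

Run:
```python
from h import *
im=cv2.imread("pics/tin_in.png"); t=snap("top1","top")
for nm,c in(("s1",S1),("free",FREE)): print(nm,ringfit("side",im,c),ringfit("top",t,c))
# spray cap: dark cap component in top view, gray shades
C=lambda x,y:(x/2.7+230-.3,y/2.7+100-.3)
print("cap side",ray("side",[C(324,481)],.137),"tinlid side",ray("side",[C(224,175)],.085))
b=cv2.GaussianBlur(t,(3,3),0); g=cv2.cvtColor(b,cv2.COLOR_BGR2GRAY)
print("bench gray",g[262,440]); m=(g<105).astype(np.uint8)
n,l,st,ce=cv2.connectedComponentsWithStats(m); k=l[262,406]; print("spray blob top",st[k],ce[k])
g=cv2.cvtColor(im,cv2.COLOR_BGR2GRAY);m=(g<130).astype(np.uint8);n,l,st,ce=cv2.connectedComponentsWithStats(m);k=l[297,348];print("side",st[k],ce[k])
c=np.array([.386,-.31])
for yaw in(-.3,-.5,-.67):
  for th in(48,52,56):
    R=rot(yaw,th,1);r=np.array([np.cos(yaw),np.sin(yaw)])
    print(yaw,th,[(d,z) for d in(0,.04,.08) for z in(.08,.11,.14,.17,.2) if robot.ik(np.r_[c+d*r,z],R) is not None])
```

```text
s1 (array([ 0.58707323, -0.18600001]), np.int64(87)) (array([ 0.58701094, -0.1878501 ]), np.int64(135))
free (array([0.60055572, 0.06920052]), np.int64(35)) (array([0.60201149, 0.06758357]), np.int64(108))
cap side [[ 0.3862112  -0.30869636]] tinlid side [[0.59814162 0.06449006]]
bench gray 183
spray blob top [393 254  22  18 300] [403.26333333 262.25333333]
side [     0      0    640    400 154691] [379.72487087 211.92157268]
-0.3 48 [(0, 0.08), (0, 0.11), (0, 0.14), (0.04, 0.08), (0.04, 0.11), (0.04, 0.14), (0.08, 0.08), (0.08, 0.11), (0.08, 0.14)]
-0.3 52 [(0, 0.08), (0, 0.11), (0.04, 0.08), (0.04, 0.11), (0.04, 0.2), (0.08, 0.08), (0.08, 0.11), (0.08, 0.14), (0.08, 0.2)]
-0.3 56 [(0, 0.08), (0, 0.17), (0, 0.2), (0.04, 0.08), (0.04, 0.11), (0.04, 0.14), (0.04, 0.17), (0.04, 0.2), (0.08, 0.08), (0.08, 0.11), (0.08, 0.14), (0.08, 0.17), (0.08, 0.2)]
-0.5 48 [(0, 0.08), (0, 0.11), (0, 0.14), (0, 0.17), (0.04, 0.08), (0.04, 0.11), (0.04, 0.14), (0.04, 0.17), (0.08, 0.08), (0.08, 0.11), (0.08, 0.14), (0.08, 0.17)]
-0.5 52 [(0, 0.08), (0, 0.11), (0, 0.14), (0, 0.2), (0.04, 0.08), (0.04, 0.11), (0.04, 0.14), (0.08, 0.08), (0.08, 0.11), (0.08, 0.14), (0.08, 0.17), (0.08, 0.2)]
-0.5 56 [(0, 0.08), (0, 0.11), (0, 0.17), (0, 0.2), (0.04, 0.08), (0.04, 0.11), (0.04, 0.14), (0.04, 0.17), (0.04, 0.2), (0.08, 0.08), (0.08, 0.11), (0.08, 0.14), (0.08, 0.17), (0.08, 0.2)]
-0.67 48 [(0, 0.08), (0, 0.11), (0, 0.14), (0, 0.2), (0.04, 0.08), (0.04, 0.11), (0.04, 0.14), (0.04, 0.17), (0.08, 0.08), (0.08, 0.11), (0.08, 0.14), (0.08, 0.17), (0.08, 0.2)]
-0.67 52 [(0, 0.08), (0, 0.11), (0, 0.14), (0, 0.2), (0.04, 0.08), (0.04, 0.11), (0.04, 0.14), (0.04, 0.17), (0.08, 0.08), (0.08, 0.11), (0.08, 0.14), (0.08, 0.17), (0.08, 0.2)]
-0.67 56 [(0, 0.08), (0, 0.11), (0, 0.14), (0, 0.2), (0.04, 0.08), (0.04, 0.11), (0.04, 0.14), (0.04, 0.17), (0.04, 0.2), (0.08, 0.08), (0.08, 0.11), (0.08, 0.14), (0.08, 0.17), (0.08, 0.2)]
```

```bash
cat >> h.py <<'E'
SC=np.array([.386,-.309]); RG=rot(-.5,48,1)
E
python3 - <<'E'
from h import *
q=robot.get_state()["qpos"].copy(); q[1]=-.3; robot.goto_joints(q)
robot.goto_joints([.2,-.3,.5,2.5,3.75,.6,-2.1]); show("high")
q=robot.ik(np.r_[SC,.17],RG); print(q)
h=np.array(q); h[1]=-.3; robot.goto_joints(h); show("high2")
robot.goto_joints(q); show("above")
for p,R in((np.r_[SC,.075],RG),(np.r_[SC,.115],RG),(pt(S1,-.09,.11),R46),(pt(S1,0,.085),R46),(pt(S1,0,.075),R46)): print(robot.ik(p,R))
im=snap("above_sp"); cv2.imwrite("pics/above_c.png",cv2.resize(im[170:350,250:450],None,fx=2.5,fy=2.5,interpolation=cv2.INTER_CUBIC))
E
```

```text
high 18.5 [ 0.4517 -0.2995  0.4488] F [0.3 0.8 0.6] op 0.0759 q [0.2, -0.3, 0.5, 2.5, 3.75, 0.6, -2.1]
[ 0.29603418  0.03478846  0.41158654  2.50639957  4.03683298  0.19095755
 -2.31124954]
high2 19.09 [ 0.3994 -0.3128  0.3279] F [-0.8 -0.9  0.5] op 0.076 q [0.3, -0.3, 0.41, 2.51, 4.03, 0.19, -2.31]
above 19.77 [ 0.3865 -0.3091  0.1707] F [-0.4 -0.1  0.1] op 0.0762 q [0.3, 0.03, 0.41, 2.51, 4.04, 0.19, -2.31]
[ 0.45499036  0.3503675   0.26606936  2.54930575  3.56412016  0.51818702
 -1.85039979]
[ 0.37020622  0.21510997  0.35343387  2.53969061  3.69886257  0.38375469
 -1.98280722]
[ 0.21406021  0.30148432  0.26615726  2.45932685  3.94823554  0.48487209
 -2.06290608]
[ 0.36152034  0.44949587  0.00923777  2.27592401  3.75408137  0.39264372
 -1.91697895]
[ 0.34741994  0.47377982  0.02535899  2.27736649  3.73095761  0.41773303
 -1.89490074]
```

View pics/above_c.png

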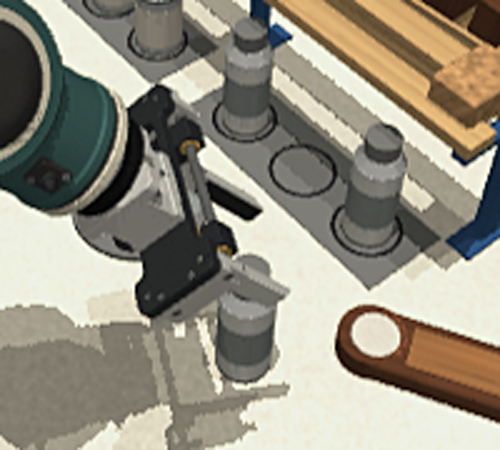

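The fingers straddle the left-out spray, with its cap between them at crop (255,270). Descending and gripping.

Run:
```python
from h import *
print(robot.move_linear(np.r_[SC,.072],velocity=.08,threshold=6)); show("at")
robot.gripper_to(.03); show("grip")
robot.move_linear(np.r_[SC,.112],velocity=.1); show("lift")
robot.move_linear(pt(S1,-.09,.112),velocity=.12,frame=R46); show("front")
im=snap("held"); cv2.imwrite("pics/held_c.png",cv2.resize(im[130:330,270:470],None,fx=2.7,fy=2.7,interpolation=cv2.INTER_CUBIC))
```

```text
False
at 21.19 [ 0.3862 -0.3091  0.0725] F [-0.4 -0.1  0.5] op 0.0758 q [0.27, 0.39, 0.47, 2.55, 3.66, 0.57, -1.98]
grip 21.73 [ 0.3862 -0.309   0.0721] F [0.4 0.4 1.9] op 0.0494 q [0.27, 0.39, 0.47, 2.55, 3.66, 0.57, -1.98]
lift 22.27 [ 0.3859 -0.3089  0.1118] F [-0.4  0.2 -3.1] op 0.0497 q [0.27, 0.24, 0.47, 2.54, 3.74, 0.41, -2.03]
front 23.83 [ 0.4976 -0.1824  0.112 ] F [ 0.9  0.8 -2.8] op 0.0495 q [0.2, 0.3, 0.28, 2.46, 3.96, 0.48, -2.08]
```

View pics/held_c.png

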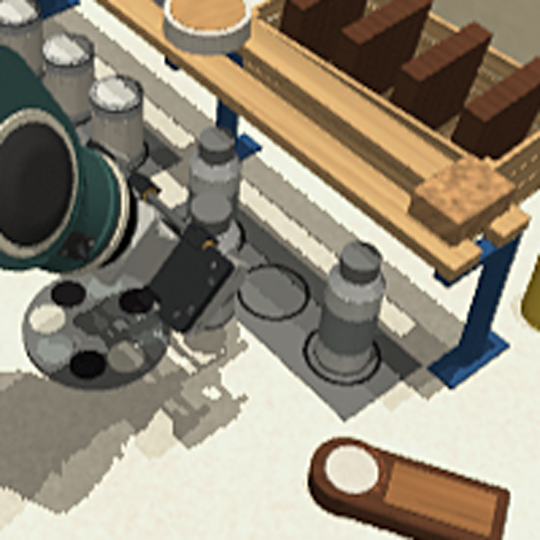

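The can is held upright in front of the empty ring, crop (272,292). It was gripped at 48° tilt, so I'll place it at 48° to keep it plumb.

Run:
```python
from h import *
R=rot(YAW,48,1); S1=np.array([.5873,-.1869])
robot.move_linear(pt(S1,-.07,.084),velocity=.1,frame=R)
robot.move_linear(pt(S1,0,.084),velocity=.1); show("in")
print(robot.move_linear(pt(S1,0,.0715),velocity=.04,threshold=4)); show("down")
robot.gripper_to(.07); show("rel")
robot.move_linear(pt(S1,-.1,.15),velocity=.12); show("back")
q=robot.get_state()["qpos"].copy(); q[1]=-.3; robot.goto_joints(q); q[0]=1.3; robot.goto_joints(q); show("away")
im=snap("end"); t=snap("endt","top")
cv2.imwrite("pics/end_c.png",np.hstack([cv2.resize(im[110:290,255:435],(400,400),interpolation=cv2.INTER_CUBIC),cv2.resize(t[130:280,200:350+0],(1,400)),cv2.resize(t[160:280,300:420],(390,390),interpolation=cv2.INTER_CUBIC)[:390].repeat(1,0) if 0 else cv2.resize(t[160:280,280:400],(390,400),interpolation=cv2.INTER_CUBIC)]))
```

```text
in 25.23 [ 0.5866 -0.187   0.0838] F [ 0.  -0.5 -3.1] op 0.0498 q [0.17, 0.45, 0.23, 2.27, 3.94, 0.4, -2.16]
True
down 25.57 [ 0.5872 -0.1864  0.0716] F [-3.3  3.7  5.7] op 0.0496 q [0.15, 0.48, 0.24, 2.27, 3.9, 0.44, -2.12]
rel 26.11 [ 0.5868 -0.1869  0.0718] F [-0.5  0.6  0.3] op 0.0698 q [0.15, 0.48, 0.24, 2.27, 3.9, 0.43, -2.12]
back 27.32 [ 0.4876 -0.1817  0.1499] F [ 0.2 -0.1 -0.6] op 0.0699 q [0.29, 0.16, 0.18, 2.44, 4.26, 0.33, -2.37]
away 30.14 [ 0.1061 -0.5176  0.3939] F [-0.   0.5  0.5] op 0.07 q [1.3, -0.3, 0.18, 2.44, 4.26, 0.33, -2.37]
```

View pics/end_c.png

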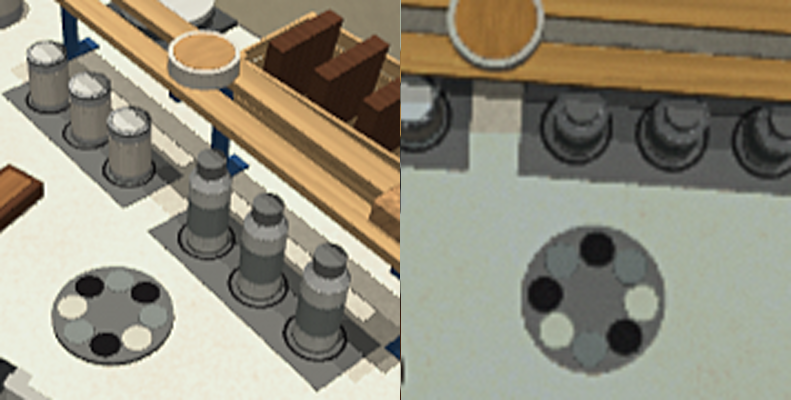

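Run:
```python
from h import *
E=lambda x,y:(x*.45+255-.3,y*.45+110-.3)
for n,p in(("L",(211,157)),("new",(268,204)),("R",(329,257))): print(n,ray("side",E(*p),.137).round(4))
for p in((47,52),(89,83),(128,120)): print("tin",ray("side",E(*p),.085).round(4))
im=cv2.imread("pics/end.png"); im=cv2.resize(im[205:255,345:430],None,fx=7,fy=7,interpolation=cv2.INTER_CUBIC); cv2.imwrite("pics/z.png",im)
```

```text
L [[ 0.59   -0.0925]]
new [[ 0.5847 -0.1881]]
R [[ 0.5768 -0.2828]]
tin [[0.6082 0.2531]]
tin [[0.6093 0.1606]]
tin [[0.5997 0.0679]]
```

View pics/z.png

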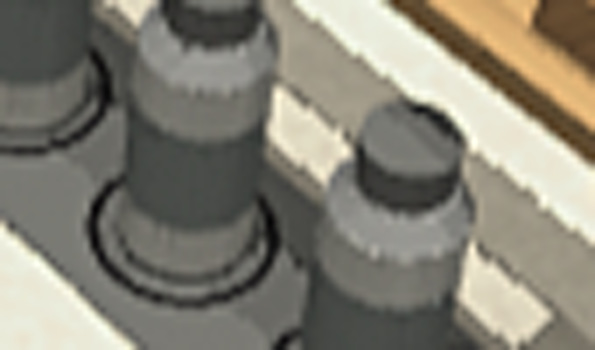

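The base sits centred inside its ring, crop (185,235), with an even margin left and right. The cap measures (0.585,-0.188) against the ring at (0.587,-0.187). Handing in.

```bash
python3 -c "
from h import *
robot.sign_off(); show('done')"
```

```text
the job is handed in; nothing more can be done
the job is handed in; nothing more can be done
```

The job is handed in: the stray tin now stands on the free right-hand ring of the tins' bay. After that I stood the left-out spray can on the middle ring of the spray-can bay, where the tin had been. The arm had been clear of everything since about 30 s of the 62 s allowed.

**Last checks:**
- **Centring:** the spray's cap measured (0.585, -0.188) against its ring at (0.587, -0.187). The tin's lid measured (0.600, 0.068) against its ring at (0.601, 0.068). Both are within about 3 mm.
- **Upright and undisturbed:** the final pictures show both rows of three upright on their rings. The palette and the parts of the shelf in those crops look undisturbed; I did not compare every bystander numerically.
- **Forces:** the readings I printed, taken at rest after each move, were a few newtons, the highest about 8 N as the spray touched down.

**Disagreements:** the two cameras put the same rings about 2 mm apart in y, so I used averages. An earlier hand-picked reading of the tin's lid, in side view with the arm still nearby, gave (0.598, 0.064), about 4 mm off. The final reading did not repeat that.

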